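# Clear the dry clay chips off the slab roller

## Task

Some dry clay chips are lying on the bed of the little slab roller, some of them under its roller: first press the red stop mushroom all the way down so that it latches, then push the roller carriage along its rails all the way to the end away from the catch tray. Take the wooden scraper block by its handle and wipe every chip off the bed into the catch tray with it, without squeezing or pushing the sharp chips with the gripper itself, and lay the scraper upright in its white dock. Then run the carriage all the way back to the tray end and, last of all, turn the mushroom clockwise by a quarter turn so that it comes up again; leave the vase and the clay puck where they stand.

Things in the scene. Friction and masses are not known exactly. Their poses are not given: they have to be found in the camera images.
- bed: slab roller, fixed. Origin: on the table under the wiping bed. Its steel bed top is flat, 50 mm above the origin, 180 mm wide (x -90 to 90 mm), and runs along y from -150 mm (open edge, chips fall into the tray) to +223 mm (end lip). Aluminium side rails and the end lip stand 18 mm above the bed. Own axes: y along the rails, pointing away from the tray.
- tray_in (a point): centre of the inner floor of the grey catch tray joined to the bed's open end, 44 mm below the bed top; axes as the bed's. Inside 213 mm in x, 100 mm in y (bed edge at y +52 mm, far wall at y -50 mm); side walls 62 mm, far wall 54 mm above this floor.
- carriage (a joint): position of the roller carriage along the rails, m: 0 = nearest the tray (carriage centre at bed y -100 mm), 0.305 = at the far end (bed y +205 mm); stays where left, 3 N to move. The carriage is 50 mm wide in y and spans the bed; its roller hangs 22 mm above the bed top, so chips pass under it.
- carriage_grip (a point): grip point in the wooden fin on top of the carriage; the fin is 80 mm along the bed's x, 20 mm thick along y, its top 19 mm above this point and its foot 31 mm below; axes as the bed's.
- stop: grey stop box, 80 x 80 x 60 mm high, fixed on the table; origin under its centre; the red mushroom stands on top, on its vertical axis.
- stop_top (a point): centre of the top face of the mushroom head, a red cylinder of 44 mm diameter and 25 mm height; 108 mm above the table when up, 100 mm when pressed; its underside stays at least 10 mm above the box's collar. It turns with the head.
- stop_press (a joint): how far the mushroom is pressed in, m: 0 up, 0.008 fully down; takes about 6 N and stays down. Turning the head clockwise lifts it: it is up again at a quarter turn.
- stop_turn (a joint): turn of the mushroom head, rad: 0 at the start, clockwise from above positive, stop at 1.57; it stays where it is left.
- scraper: wooden scraper block: base 100 mm (own x) x 45 mm (own y) x 18 mm high, on it an upright handle rib 80 mm (x) x 22 mm (y), whose top is 85 mm above the underside. Origin: centre of the underside, z up through the handle. About 0.32 kg, most of it in the base.
- dock: white shallow tray, fixed on the table, in which the scraper is kept; outside 140 mm (own x) x 88 mm (own y), rim 10 mm high; origin under its centre.
- dock_in (a point): centre of the dock's inner floor, 6 mm above the table; the inside is 128 mm (x) x 76 mm (y); axes as the dock's.
- vase: dark slab-built clay vase, 80 x 80 x 140 mm, loose; origin under its centre; bystander.
- puck: brown round clay puck, 80 mm across, 38 mm high, loose; bystander.
- chip1: dry clay chip (may be absent), 60 mm (own x) x 30 mm (own y), 12 mm thick, narrower towards +x; origin: centre of the underside.
- chip2: dry clay chip (may be absent), 57 mm (own x) x 27 mm (own y), 12 mm thick, narrower towards +x; origin: centre of the underside.
- chip3: dry clay chip (may be absent), 54 mm (own x) x 30 mm (own y), 12 mm thick, narrower towards +x; origin: centre of the underside.
- chip4: dry clay chip (may be absent), 60 mm (own x) x 27 mm (own y), 12 mm thick, narrower towards +x; origin: centre of the underside.
- chip5: dry clay chip (may be absent), 57 mm (own x) x 30 mm (own y), 12 mm thick, narrower towards +x; origin: centre of the underside.
- chip6: dry clay chip (may be absent), 54 mm (own x) x 27 mm (own y), 12 mm thick, narrower towards +x; origin: centre of the underside.

How it is judged:
By the outcome, as a careful person would: the job done as asked, in the order asked, and still so for the second after the job is handed in, with the robot touching nothing.
Of chip1, chip2, chip3, chip4, chip5, chip6 only 4 to 6 are there at a start; the rules pass over those that are not, and their reading is None.
At some moment in a run one of scraper, chip1, chip2, chip3, chip4, chip5, chip6 may be knocked a few centimetres aside while the robot is not near it.
Once in a run the grip may slacken for a moment while it holds something.
It also fails if it takes over 192 s, if anything falls off the work surface, if the arm or the gripper's body presses on something with over 40 N, if the wrist force passes 120 N, or if a joint passes its speed limit or range.

## Robot

A 7-joint arm with a two-finger parallel gripper is mounted at the origin on the work surface. World frame = base frame: x ahead of the robot, y to its left, z up, the work surface at z = 0. Lengths are in m, angles in rad, forces in N, time in s.
With the tool pointing down it reaches from about 0.4 to 0.875 m from the base axis. Payload 19.3 kg.
Tool frame: the origin (TCP) lies between the finger pads; the fingertips stand 17 mm ahead of it and the grasp point (between the pads) lies 2 mm behind it; z points along the fingers, y is the line along which they close (so a half turn about z gives the same grasp; the last joint's range is limited). The gripper opens to 85 mm and grips with 20 to 120 N. Pads are 22 mm wide; open, the fingers measure 114 mm over their backs; the gripper's body (76 mm by 85 mm) begins 54 mm behind the grasp point. The pads swing forward as they close: fully open they stand 13 mm farther back than shut.
Start: joints at [1.14, 0.521, -0.036, 1.599, 0.021, 1.021, -0.113], TCP at [0.221, -0.585, 0.248] pointing down, gripper open.
Joint ranges: [-2.91, 2.91], [-0.3, 2.13], [-1.5, 1.42], [0.17, 2.43], [-1.26, 4.41], [0.16, 1.93], [-2.52, 2.52]. Speed limits (rad/s): [1.89, 1.89, 2.39, 2.39, 3.01, 3.01, 3.01].

## Interface

Orientations are given as [roll, pitch, yaw] about the fixed x, y, z axes, in that order (R = Rz(yaw) Ry(pitch) Rx(roll)).
In Python, from workcell import bot gives the robot as it stands.
- The arm moves only by the shell command python3 -m inch 'ROWS' [FORCE]. ROWS is JSON, a list of rows, each a list of 7 numbers: the shift along the tool's x, y, z in units of 200 mm (1.0 is 200 mm), then the turn, a rotation vector about the tool's x, y, z in units of 90 degrees (1.0 is 90 degrees), then the opening, from 0 (shut) to 1 (fully open). In form: [[x, y, z, rx, ry, rz, grip], ...]. A call has 1 to 20 rows; each row is the pose to reach, as a shift and turn from the pose commanded when the call began, along the tool's axes at that moment; what a row does not reach only later rows make up. A row lasts 1/8 s, in which the tool goes at most 62.5 mm and 10.7 degrees, less where a joint would pass 70% of its speed; a pose out of reach is approached as far as the arm can. A call with a number of a shift or a turn outside -1 to 1 is refused whole. A call with a gripper value outside its range is refused whole. The fingers move at their own pace and stop on an object; FORCE is the grip in N (left out, the last holds). Time passes only in rows, so rows that repeat a pose let the fingers close. It gives the time, the measured TCP pose, the force, the opening and the grip force at its end, in the units of the state.
- bot.observe(): the state, without advancing time (a new reading comes with each control period).
- bot.grab_frame(name): name is "scene" or "top" or "wrist"; returns a dict with "img" (400x640x3 uint8, red, green, blue), "z_map" (400x640 float32, m along the optical axis (not along the pixel's ray), 0 where there is no reading), "vfov" (degrees; the focal length in pixels is half the picture's height over the tangent of half this angle, whatever the lens; pixels are square), "cx", "cy" (the principal point, pixels), "rvec" (rotation vector, rad) and "tvec" (3), from world to camera coordinates, as OpenCV has them. Camera axes: x right, y down, z forward; pixel columns grow to the right and rows downward; lengths in m; the calibration is good to about 2 mm. A picture is of the moment at which its call begins.
- bot.job_done(): hands the job in; it is judged then, once.
The state is a dict: "clock": time; "qpos": joint angles; "qd": joint speeds; "joint_efforts": joint torques, N m; "position": TCP position; "tool_rot": TCP orientation; "force": force on the tool from outside, world axes, zero at the start; "moment": the same for the moment, N m; "grip_width": finger opening in m; "finger_force": force on a finger pad.
Only numpy, scipy, OpenCV 4.12 (cv2) and the standard library are available. Lean on these libraries where they do the work, as an engineer would, in place of code of your own. Each camera call takes 0.05 s, during which the arm holds its last target. There are 200 camera calls.

## Working session

There is one attempt and no reset: what is moved stays moved. The work goes in short steps, Python scripts to look and compute and a shell command to move; the robot and the scene stay as the last step left them, time stands still between calls to the robot, and variables do not carry over. Pictures are saved under pics/ and viewed, at most 14 in all, crops included, and the job is handed in when it is done.

```bash
ls; mkdir -p pics
cat > h.py <<'E'
import numpy as np, cv2
from workcell import bot
from scipy.spatial.transform import Rotation as R
def grab(n):
    f=bot.grab_frame(n); h=f['img'].shape[0]
    f['f']=h/2/np.tan(np.radians(f['vfov'])/2)
    f['R']=cv2.Rodrigues(np.array(f['rvec'],float))[0]; f['t']=np.array(f['tvec'],float).ravel(); return f
def cloud(f):
    z=f['z_map']; v,u=np.mgrid[:z.shape[0],:z.shape[1]]
    c=np.stack([(u-f['cx'])/f['f']*z,(v-f['cy'])/f['f']*z,z],-1)
    P=(c-f['t'])@f['R']; P[z==0]=np.nan; return P
def proj(f,p):
    c=f['R']@np.array(p)+f['t']; return c[:2]/c[2]*f['f']+[f['cx'],f['cy']]
def ray(f,u,v,z):
    d=f['R'].T@np.array([(u-f['cx'])/f['f'],(v-f['cy'])/f['f'],1]); o=-f['R'].T@f['t']
    return o+d*(z-o[2])/d[2]
def save(f,n): cv2.imwrite('pics/'+n,f['img'][...,::-1])
def delta(p,yaw=None):
    "shift in tool units (200mm) & current yaw info to reach world p"
    s=bot.observe(); Rt=R.from_euler('xyz',s['tool_rot'])
    return Rt.inv().apply(np.array(p)-s['position'])/.2
E
python3 - <<'E'
from h import *
s=bot.observe(); print(s)
for n in ['scene','top']:
    f=grab(n); save(f,n+'0.png'); print(n,f['f'],f['cx'],f['cy'],-f['R'].T@f['t'],f['R'][2])
E
```

```text
pics
{'clock': 0.0, 'qpos': array([ 1.13980751,  0.52199999, -0.0363163 ,  1.59999021,  0.02115982,
        1.02111858, -0.11280647]), 'qd': array([ 2.75200668e-04,  2.84096423e-04, -6.29211895e-04,  6.70641732e-04,
       -4.99447884e-04, -6.17967427e-04,  9.43356233e-05]), 'joint_efforts': array([-1.74956665e-03, -9.27082586e+01,  1.97898656e+00, -3.69918716e+01,
        1.77657057e-02,  8.09318240e-03, -2.17002739e-04]), 'position': array([ 0.2204911 , -0.58447558,  0.24774095]), 'tool_rot': array([-3.14046099e+00,  5.28193173e-05,  3.60741452e-01]), 'force': array([-1.42805124,  0.88170862, -0.46245979]), 'moment': array([-0.00933943, -0.00553615,  0.001241  ]), 'finger_force': 0.0, 'grip_width': 0.08551940863220152}
scene 505.7730408344228 322.1444408930095 197.91444251776156 [1.20885788 0.2875339  1.20611338] [-0.53034666 -0.20572274 -0.82244184]
top 407.1054665060276 311.91673328175546 202.83230636566265 [0.28428378 0.03273643 1.37554219] [ 0.16570822  0.00830107 -0.98613989]
```

View pics/top0.png

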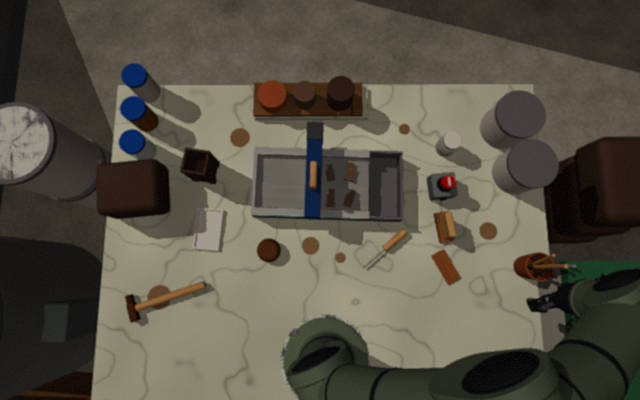

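View pics/scene0.png

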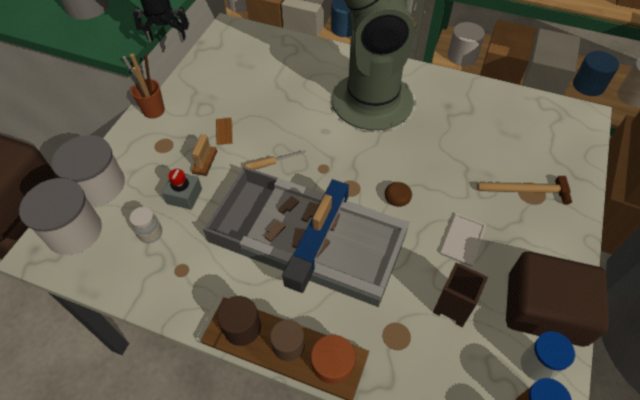

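The top view shows the carriage (blue) at about (315,170), the fin at (313,175) and the tray at (385,185). The stop is at (445,184), the scraper at (445,227), the dock at (210,230), the vase at (200,165) and the puck at (268,250). Four chips are visible at about (340,185).

Run:
```python
from h import *
for n in ['top','scene']:
    f=grab(n); P=cloud(f); hsv=cv2.cvtColor(f['img'],cv2.COLOR_RGB2HSV); H,S,V=[hsv[...,i].astype(int) for i in range(3)]
    X,Y,Z=P[...,0],P[...,1],P[...,2]
    reg=(X>.3)&(X<.85)&(Y<.45)&(Y>-.5)
    print(n,'table z',np.nanmedian(Z[reg&(abs(Z)<.02)]))
    def rep(nm,m,mn=30):
        k,l,st,c=cv2.connectedComponentsWithStats(m.astype(np.uint8))
        for i in range(1,k):
            if st[i,4]<mn: continue
            q=P[l==i]; r=cv2.minAreaRect((q[:,:2]*1000).astype(np.float32))
            print(nm,st[i,4],'med',np.round(np.median(q,0),4),'rect',np.round(r[0],0),np.round(r[1],0),round(r[2],1),'zmax',round(np.percentile(q[:,2],95),4))
    rep('red',reg&((H<6)|(H>174))&(S>170)&(V>100)&(Z>.06))
    rep('blue',reg&(H>100)&(H<125)&(S>120)&(Z>.06))
    rep('wood',reg&(H>7)&(H<20)&(S>110)&(V>110)&(Z>.05))
    rep('low>12mm',reg&(Z>.015)&(Z<.3),60)
    rep('rail',reg&(Z>.060)&(Z<.075)&(S<60)&(X>.4),60)
    rep('bedtop',reg&(Z>.044)&(Z<.056)&(S<60)&(X>.4),60)
    rep('whitedock',reg&(Y>.2)&(Z<.02)&(Z>.003)&(S<35)&(V>110),60)
    rep('chip',reg&(Z>.054)&(Z<.068)&(S>60),20)
```

```text
top table z 0.00031128851770065
red 97 med [ 0.5667 -0.386   0.1077] rect [ 568. -391.] [38. 39.] 41.1 zmax 0.1114
blue 888 med [0.552  0.0398 0.1337] rect [575.  39.] [ 48. 250.] 88.9 zmax 0.1377
wood 90 med [0.8422 0.1812 0.087 ] rect [840. 179.] [71. 21.] 89.9 zmax 0.0918
wood 141 med [0.5753 0.0426 0.1836] rect [576.  41.] [15. 76.] 90.0 zmax 0.1875
wood 162 med [ 0.433  -0.3956  0.0845] rect [ 434. -396.] [78. 23.] 7.8 zmax 0.0886
low>12mm 1754 med [0.8333 0.054  0.0388] rect [832.  52.] [ 36. 395.] 0.0 zmax 0.1228
low>12mm 9255 med [0.5771 0.0366 0.0539] rect [603.  -6.] [495. 309.] 87.9 zmax 0.1361
low>12mm 465 med [ 0.7028 -0.4057  0.0865] rect [ 709. -413.] [64. 65.] 11.1 zmax 0.093
low>12mm 1001 med [0.6314 0.4157 0.0946] rect [627. 412.] [82. 81.] 82.0 zmax 0.1416
low>12mm 707 med [ 0.5602 -0.3775  0.0605] rect [ 566. -389.] [86. 82.] 6.8 zmax 0.1095
low>12mm 468 med [ 0.4304 -0.3883  0.0555] rect [ 434. -395.] [100.  44.] 9.4 zmax 0.0875
low>12mm 210 med [ 0.3894 -0.2281  0.0229] rect [ 385. -224.] [ 25. 109.] 41.0 zmax 0.0287
low>12mm 455 med [0.3534 0.1878 0.0356] rect 
[... 3657 characters left out ...]
 0.0606] rect [ 434. -387.] [20. 78.] 83.2 zmax 0.0676
chip 168 med [ 0.5228 -0.077   0.062 ] rect [523. -77.] [28. 55.] 72.3 zmax 0.066
chip 172 med [ 0.5225 -0.0162  0.0621] rect [523. -15.] [26. 60.] 89.2 zmax 0.0659
chip 50 med [0.5327 0.0606 0.0623] rect [526.  61.] [ 9. 53.] 89.6 zmax 0.0655
chip 223 med [ 0.6102 -0.0802  0.0621] rect [611. -82.] [33. 58.] 76.3 zmax 0.0664
chip 136 med [ 0.6071 -0.016   0.062 ] rect [608. -17.] [56. 24.] 3.6 zmax 0.0662
chip 61 med [0.607  0.0585 0.0618] rect [613.  60.] [12. 50.] 88.5 zmax 0.0653
chip 74 med [0.5933 0.4192 0.0608] rect [593. 418.] [63.  5.] 80.8 zmax 0.0669
chip 96 med [0.6637 0.4052 0.0607] rect [664. 406.] [77.  5.] 81.8 zmax 0.0675
```

Run:
```python
from h import *
f=grab('top'); c=f['img'][130:290,180:480]; cv2.imwrite('pics/topc.png',cv2.resize(c,(800,427),interpolation=cv2.INTER_CUBIC)[...,::-1])
```

```text
(no output)
```

View pics/topc.png

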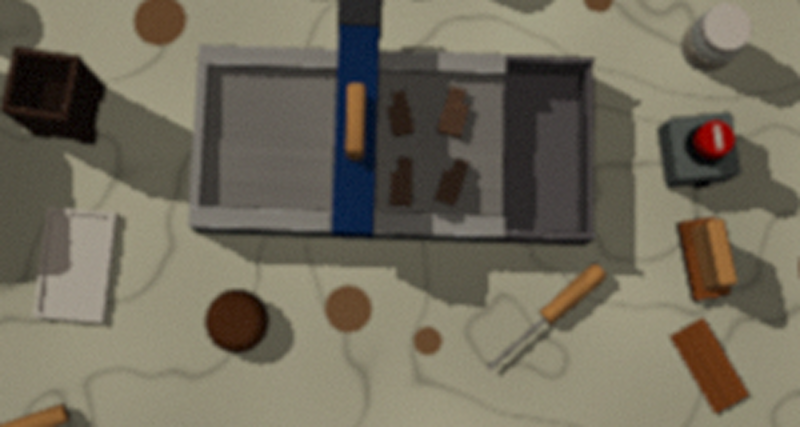

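The crop confirms six chips: four to the right of the carriage and two under it. The bed yaw is about -1.9°, with its origin near (0.5735, 0.009). The scraper is at (0.434, -0.396) with yaw about 8.5°. First I'll line the tool up with the bed axes and move towards the mushroom at (0.568, -0.390).

```bash
python3 -m inch '[[1,-0.3,0,0,0,0.25,0],[1,-0.3,0,0,0,0.25,0],[1,-0.3,0,0,0,0.25,0],[1,-0.3,0,0,0,0.25,0],[1,-0.3,0,0,0,0.25,0],[1,-0.3,0,0,0,0.25,0]]' 60
cat > d.py <<'E'
import sys
from h import *
s=bot.observe(); print('t',round(s['clock'],2),'pos',s['position'].round(4),'rot',s['tool_rot'].round(4),'F',s['force'].round(1),'w',round(s['grip_width'],4),'ff',round(s['finger_force'],1))
if len(sys.argv)>1: print('shift units',delta([float(a) for a in sys.argv[1:4]]).round(4))
E
python3 d.py .568 -.390 .15
```

```text
clock: 1.0
position: [0.3857, -0.4587, 0.2482]
tool_rot: [3.141, 0.001, -0.033]
force: [0.2, -0.4, 0.6]
grip_width: -0.0
finger_force: 0.0
t 1.0 pos [ 0.3857 -0.4587  0.2482] rot [ 3.1413e+00  5.0000e-04 -3.2800e-02] F [ 0.2 -0.4  0.6] w -0.0 ff 0.0
shift units [ 0.9    -0.3732  0.4906]
```

```bash
python3 -m inch '[[0.9,-0.37,0.2,0,0,0,0],[0.9,-0.37,0.2,0,0,0,0],[0.9,-0.37,0.45,0,0,0,0],[0.9,-0.37,0.45,0,0,0,0],[0.9,-0.37,0.45,0,0,0,0],[0.9,-0.37,0.45,0,0,0,0],[0.9,-0.37,0.45,0,0,0,0]]'
python3 d.py .568 -.390 .117
python3 - <<'E'
from h import *
f=grab('wrist'); P=cloud(f); hsv=cv2.cvtColor(f['img'],cv2.COLOR_RGB2HSV); H,S,V=[hsv[...,i].astype(int) for i in range(3)]
m=((H<6)|(H>174))&(S>150)&(V>80)&(P[...,2]>.1)&(P[...,2]<.115)
if m.any(): q=P[m]; r=cv2.minEnclosingCircle((q[:,:2]*1000).astype(np.float32)); print(r,np.median(q,0),m.sum())
E
```

```text
clock: 1.88
position: [0.5679, -0.3914, 0.1595]
tool_rot: [3.14, -0.001, -0.034]
force: [-0.2, 0.2, 0.1]
grip_width: -0.0001
finger_force: 0.0
t 1.88 pos [ 0.5679 -0.3914  0.1595] rot [ 3.1404e+00 -9.0000e-04 -3.3900e-02] F [-0.2  0.2  0.1] w -0.0001 ff 0.0
shift units [-2.000e-04 -7.000e-03  2.124e-01]
((568.9890747070312, -391.4276428222656), 21.554086685180664) [ 0.57355039 -0.39085971  0.10921182] 2709
```

Well centred (wrist view gives 0.569, -0.391, radius 21.5 mm). Pressing.

```bash
python3 -m inch '[[0,0,0.1,0,0,0,0],[0,0,0.15,0,0,0,0],[0,0,0.18,0,0,0,0],[0,0,0.205,0,0,0,0],[0,0,0.22,0,0,0,0],[0,0,0.22,0,0,0,0],[0,0,0.22,0,0,0,0]]'
```

```text
clock: 2.8
position: [0.5692, -0.3902, 0.1167]
tool_rot: [3.141, -0.001, -0.032]
force: [-10.7, 6.0, 32.0]
grip_width: -0.0
finger_force: 15.9
```

```bash
python3 -m inch '[[0,0,-0.3,0,0,0,0],[0,0,-0.3,0,0,0,0],[0,0,-0.3,0,0,0,0]]'
python3 - <<'E'
from h import *
for n in ['wrist','scene']:
    f=grab(n); P=cloud(f); hsv=cv2.cvtColor(f['img'],cv2.COLOR_RGB2HSV); H,S,V=[hsv[...,i].astype(int) for i in range(3)]
    m=((H<6)|(H>174))&(S>150)&(V>80)&(np.hypot(P[...,0]-.569,P[...,1]+.391)<.018)
    if m.any(): print(n,np.percentile(P[m][:,2],[50,75,95]),m.sum())
E
python3 -m inch '[[0,-1,-0.4,0,0,0,1],[0,-1,-0.4,0,0,0,1],[0,-1,-0.4,0,0,0,1],[0,-1,-0.4,0,0,0,1],[0,-1,-0.4,0,0,0,1]]'
python3 -m inch '[[0,-1,0,0,0,0,1],[0,-1,0,0,0,0,1],[0,-1,0,0,0,0,1],[0,-1,0,0,0,0,1],[0,-1,0,0,0,0,1]]'
python3 d.py .5755 .0415 .1665
```

```text
clock: 3.18
position: [0.5689, -0.3898, 0.1743]
tool_rot: [3.141, -0.001, -0.032]
force: [-0.3, -0.6, -0.6]
grip_width: 0.0002
finger_force: 0.0
wrist [0.10142224 0.10185499 0.10244684] 1648
scene [0.10023812 0.10135171 0.10395311] 89
clock: 3.9
position: [0.5758, -0.1876, 0.2545]
tool_rot: [-3.141, -0.001, -0.029]
force: [-0.4, -1.6, -0.1]
grip_width: 0.0853
finger_force: 0.0
clock: 4.53
position: [0.5816, 0.0094, 0.2535]
tool_rot: [3.141, 0.001, -0.032]
force: [0.7, -0.5, 0.0]
grip_width: 0.0853
finger_force: 0.0
t 4.53 pos [0.5816 0.0094 0.2535] rot [ 3.141e+00  1.100e-03 -3.170e-02] F [ 0.7 -0.5  0. ] w 0.0853 ff 0.0
shift units [-0.0349 -0.1598  0.4349]
```

Latched: the head now sits at 0.101. Next, grip the fin.

```bash
python3 -m inch '[[-0.03,-0.16,0,0,0,0,1],[-0.03,-0.16,0,0,0,0,1],[-0.03,-0.16,0.2,0,0,0,1],[-0.03,-0.16,0.43,0,0,0,1],[-0.03,-0.16,0.43,0,0,0,1],[-0.03,-0.16,0.43,0,0,0,1],[-0.03,-0.16,0.43,0,0,0,0.1],[-0.03,-0.16,0.43,0,0,0,0.1],[-0.03,-0.16,0.43,0,0,0,0.1],[-0.03,-0.16,0.43,0,0,0,0.1],[-0.03,-0.16,0.43,0,0,0,0.1]]' 60
```

```text
clock: 5.9
position: [0.5768, 0.042, 0.1688]
tool_rot: [3.142, -0.0, -0.032]
force: [-2.1, -1.9, 6.9]
grip_width: 0.0195
finger_force: 59.2
```

```bash
python3 -m inch '[[0,-0.1,0,0,0,0,0.1],[0,-0.2,0,0,0,0,0.1],[0,-0.3,0,0,0,0,0.1],[0,-0.4,0,0,0,0,0.1],[0,-0.5,0,0,0,0,0.1],[0,-0.6,0,0,0,0,0.1],[0,-0.7,0,0,0,0,0.1],[0,-0.76,0,0,0,0,0.1],[0,-0.8,0,0,0,0,0.1],[0,-0.82,0,0,0,0,0.1],[0,-0.82,0,0,0,0,0.1]]'
```

```text
clock: 7.28
position: [0.5822, 0.2068, 0.1688]
tool_rot: [-3.141, -0.001, -0.031]
force: [0.2, 2.5, 5.3]
grip_width: 0.0192
finger_force: 59.5
```

```bash
python3 -m inch '[[0,-0.015,0,0,0,0,0.1],[0,-0.03,0,0,0,0,0.1],[0,-0.045,0,0,0,0,0.1],[0,-0.06,0,0,0,0,0.1],[0,-0.06,0,0,0,0,0.1],[0,-0.06,0,0,0,0,0.1]]'
```

```text
clock: 8.02
position: [0.5823, 0.2112, 0.1688]
tool_rot: [3.133, 0.002, -0.037]
force: [-9.8, -36.8, 22.8]
grip_width: 0.0193
finger_force: 62.5
```

```bash
python3 -m inch '[[0,0.02,0,0,0,0,1],[0,0.03,0,0,0,0,1],[0,0.03,0,0,0,0,1],[0,0.03,0,0,0,0,1],[0,0.03,-0.4,0,0,0,1],[0,0.03,-0.4,0,0,0,1],[0,0.03,-0.4,0,0,0,1]]'
python3 -m inch '[[-0.2,1,0,0,0,0,1],[-0.2,1,0,0,0,0,1],[-0.2,1,0,0,0,0,1],[-0.2,1,0,0,0,0,1],[-0.2,1,0,0,0,0,1]]'
python3 -m inch '[[-0.3,1,0,0,0,0,1],[-0.3,1,0,0,0,0,1],[-0.3,1,0,0,0,0,1],[-0.3,1,0,0,0,0,1],[-0.3,1,0,0,0,0,1]]'
python3 - <<'E'
from h import *
f=grab('top'); save(f,'top2.png'); P=cloud(f); hsv=cv2.cvtColor(f['img'],cv2.COLOR_RGB2HSV); H,S,V=[hsv[...,i].astype(int) for i in range(3)]
X,Y,Z=P[...,0],P[...,1],P[...,2]
def rep(nm,m,mn=30):
    k,l,st,c=cv2.connectedComponentsWithStats(m.astype(np.uint8))
    for i in range(1,k):
        if st[i,4]<mn: continue
        q=P[l==i]; r=cv2.minAreaRect((q[:,:2]*1000).astype(np.float32)); print(nm,st[i,4],np.round(r[0],0),np.round(r[1],0),round(r[2],1),np.round(np.median(q[:,2]),4))
rep('wood',(Y<-.2)&(X>.3)&(H>7)&(H<20)&(S>110)&(V>110)&(Z>.05))
rep('scr',(Y<-.3)&(X>.3)&(X<.52)&(Z>.012))
rep('fin',(Y>-.1)&(X<.7)&(H>7)&(H<20)&(S>110)&(V>110)&(Z>.15))
rep('chip',(X>.45)&(X<.7)&(Y>-.25)&(Y<.2)&(Z>.054)&(Z<.068)&(S>60),20)
E
python3 d.py .434 -.396 .15
```

```text
clock: 8.9
position: [0.5825, 0.2125, 0.2495]
tool_rot: [-3.14, -0.002, -0.032]
force: [0.5, 0.6, -0.9]
grip_width: 0.0856
finger_force: 0.0
clock: 9.52
position: [0.5353, 0.0128, 0.2476]
tool_rot: [3.141, 0.001, -0.033]
force: [0.0, 1.1, -0.2]
grip_width: 0.0853
finger_force: 0.0
clock: 10.15
position: [0.4696, -0.1845, 0.2478]
tool_rot: [-3.141, 0.001, -0.033]
force: [0.3, 1.0, -0.6]
grip_width: 0.0853
finger_force: 0.0
wood 71 [ 428. -404.] [16. 67.] 88.8 0.084
scr 90 [ 425. -401.] [82. 27.] 18.2 0.084
scr 875 [ 322. -756.] [289.  44.] 90.0 0.1729
fin 146 [580. 212.] [18. 76.] 87.9 0.1837
chip 128 [614.  45.] [30. 55.] 71.5 0.0615
chip 140 [611. -84.] [31. 58.] 71.4 0.0615
chip 108 [609. -13.] [52. 26.] 11.8 0.0621
chip 128 [528.  50.] [54. 26.] 0.1 0.0615
chip 126 [523. -16.] [27. 57.] 89.4 0.0613
chip 118 [525. -78.] [25. 57.] 71.1 0.0617
t 10.2 pos [ 0.47   -0.1833  0.2478] rot [-3.1409e+00  4.0000e-04 -3.0900e-02] F [ 0.4  0.3 -0.3] w 0.0854 ff 0.0
shift units [-0.1469  1.0689  0.4883]
```

The carriage is at the end (fin y = 0.212) and all six chips are on the bed. The arm partly hides the scraper, so I'll move above it and look with the wrist camera.

```bash
python3 -m inch '[[-0.14,1,0,0,0,-0.115,1],[-0.14,1,0,0,0,-0.115,1],[-0.14,1,0.1,0,0,-0.115,1],[-0.14,1,0.2,0,0,-0.115,1],[-0.14,1,0.2,0,0,-0.115,1],[-0.14,1,0.2,0,0,-0.115,1]]'
python3 - <<'E'
from h import *
f=grab('wrist'); save(f,'w1.png'); P=cloud(f)
X,Y,Z=P[...,0],P[...,1],P[...,2]
reg=(X<.51)&(X>.36)&(Y<-.33)&(Y>-.46)
for a,b in [(.078,.095),(.012,.03)]:
    m=reg&(Z>a)&(Z<b); q=P[m]; print(m.sum())
    if m.sum()>20: r=cv2.minAreaRect((q[:,:2]*1000).astype(np.float32)); print(np.round(r[0],1),np.round(r[1],1),r[2],np.median(q[:,2]))
E
python3 d.py .434 -.396 .068
```

```text
clock: 10.95
position: [0.4366, -0.3816, 0.2084]
tool_rot: [-3.141, -0.001, 0.151]
force: [0.2, 0.1, 0.9]
grip_width: 0.0851
finger_force: 0.0
2377
[ 434.8 -397.9] [78.7 22.1] 8.926090240478516 0.08604941849676669
1962
[ 434.4 -397.8] [99.5 45. ] 8.791722297668457 0.019382639453781707
t 11.0 pos [ 0.4365 -0.3818  0.2088] rot [-3.1414e+00 -9.0000e-04  1.5140e-01] F [ 0.6 -0.2  0.8] w 0.0855 ff 0.0
shift units [-0.024   0.0686  0.7041]
```

View pics/w1.png

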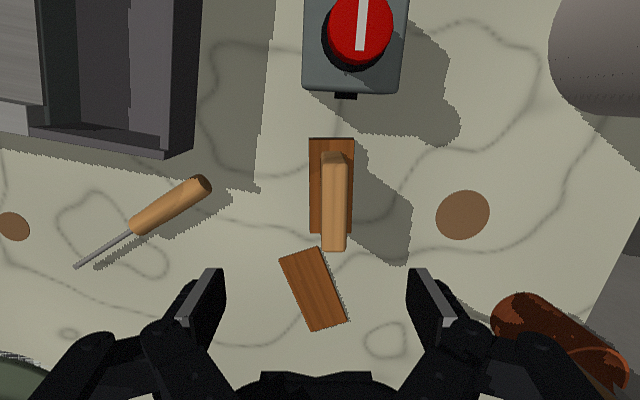

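The wrist view shows the scraper at about (335,190), clear of the stop box and of the loose plank. Its centre is (0.4346, -0.3978) and its yaw 8.9°. Grasping.

```bash
python3 -m inch '[[-0.02,0.078,0.2,0,0,0,1],[-0.02,0.078,0.4,0,0,0,1],[-0.02,0.078,0.6,0,0,0,1],[-0.02,0.078,0.7,0,0,0,1],[-0.02,0.078,0.77,0,0,0,1],[-0.02,0.078,0.77,0,0,0,1],[-0.02,0.078,0.77,0,0,0,1],[-0.02,0.078,0.77,0,0,0,0.1],[-0.02,0.078,0.77,0,0,0,0.1],[-0.02,0.078,0.77,0,0,0,0.1],[-0.02,0.078,0.77,0,0,0,0.1],[-0.02,0.078,0.77,0,0,0,0.1],[-0.02,0.078,0.77,0,0,0,0.1]]' 90
python3 -m inch '[[0,0,-0.1,0,0,0,0.1],[0,0,-0.3,0,0,0,0.1],[0,0,-0.5,0,0,0,0.1],[0,0,-0.7,0,0,0,0.1],[0,0,-0.8,0,0,0,0.1],[0,0,-0.8,0,0,0.117,0.1],[0,0,-0.8,0,0,0.117,0.1],[0,0,-0.8,0,0,0.117,0.1],[0,0,-0.8,0,0,0.117,0.1]]'
```

```text
clock: 12.62
position: [0.4333, -0.3995, 0.0544]
tool_rot: [-3.141, 0.0, 0.149]
force: [-2.1, 1.5, 3.7]
grip_width: 0.0212
finger_force: 88.6
clock: 13.75
position: [0.4332, -0.3995, 0.2142]
tool_rot: [-3.141, 0.0, -0.033]
force: [0.2, 0.2, -2.6]
grip_width: 0.021
finger_force: 89.9
```

```bash
python3 -m inch '[[0.1,-0.25,0,0,0,0,0.1],[0.2,-0.5,0,0,0,0,0.1],[0.3,-0.75,0,0,0,0,0.1],[0.46,-1,0,0,0,0,0.1],[0.46,-1,0,0,0,0,0.1],[0.46,-1,0,0,0,0,0.1]]'
python3 -m inch '[[0,-0.25,0,0,0,0,0.1],[0,-0.5,0,0,0,0,0.1],[0,-0.75,0,0,0,0,0.1],[0,-1,0,0,0,0,0.1],[0,-1,0,0,0,0,0.1]]'
python3 -m inch '[[0,-0.25,0,0,0,0,0.1],[0,-0.5,0,0,0,0,0.1],[0,-0.61,0,0,0,0,0.1],[0,-0.61,0,0,0,0,0.1],[0,-0.61,0,0,0,0,0.1]]'
python3 - <<'E'
from h import *
for n in ['top','wrist']:
    f=grab(n); P=cloud(f); save(f,n+'3.png')
    X,Y,Z=P[...,0],P[...,1],P[...,2]
    # rail inner edges: bed-height pixels, lateral extent per y-slice
    for y in [-.11,-.08,-.05,0,.06,.14]:
        m=(abs(Y-y)<.008)&(Z>.047)&(Z<.0535)&(X>.45)&(X<.7)
        r=(abs(Y-y)<.008)&(Z>.062)&(Z<.0705)&(X>.44)&(X<.7)
        if m.sum()>5: print(n,y,'bed x',np.percentile(X[m],[1,99]).round(4), 'rail x',np.percentile(X[r],[1,99]).round(4) if r.sum()>5 else None)
    m=(Y<-.1)&(Y>-.19)&(Z>.048)&(Z<.053)&(abs(X-.57)<.06); 
    if m.sum()>5: print(n,'open edge y',np.percentile(Y[m],1))
    m=(abs(X-.57)<.08)&(Z>.03)&(Z<.047)&(Y<.1)
E
python3 d.py .542 .12 .1055
```

```text
clock: 14.5
position: [0.532, -0.2032, 0.2141]
tool_rot: [3.141, 0.001, -0.034]
force: [-1.1, 0.5, -2.5]
grip_width: 0.0211
finger_force: 90.2
clock: 15.12
position: [0.5392, -0.0004, 0.2143]
tool_rot: [-3.141, 0.0, -0.031]
force: [0.0, -1.0, -2.4]
grip_width: 0.0209
finger_force: 90.2
clock: 15.75
position: [0.5438, 0.1168, 0.2143]
tool_rot: [3.141, 0.0, -0.037]
force: [0.9, -1.2, -3.2]
grip_width: 0.0212
finger_force: 90.0
top -0.11 bed x [0.4858 0.6598] rail x [0.4573 0.6826]
top -0.08 bed x [0.4565 0.6608] rail x [0.4574 0.686 ]
top -0.05 bed x [0.4868 0.6623] rail x [0.4576 0.6862]
top 0 bed x [0.4911 0.6628] rail x [0.4964 0.6862]
top 0.06 bed x [0.6461 0.667 ] rail x [0.6326 0.6884]
top open edge y -0.1399522325458931
wrist -0.11 bed x [0.4808 0.6592] rail x [0.4562 0.6843]
wrist -0.08 bed x [0.481  0.6607] rail x [0.4588 0.6847]
wrist -0.05 bed x [0.4833 0.6608] rail x [0.4584 0.6867]
wrist 0 bed x [0.4847 0.6626] rail x [0.4602 0.6875]
wrist 0.06 bed x [0.4861 0.6651] rail x [0.4625 0.6895]
wrist 0.14 bed x [0.5767 0.6677] rail x [0.6682 0.6925]
wrist open edge y -0.14333329070061232
t 15.85 pos [0.5438 0.1171 0.2143] rot [ 3.1411e+00 -1.0000e-04 -3.7200e-02] F [-0.3 -0.4 -2.8] w 0.0212 ff 90.0
shift units [-0.0095 -0.0145  0.5442]
```

View pics/wrist3.png

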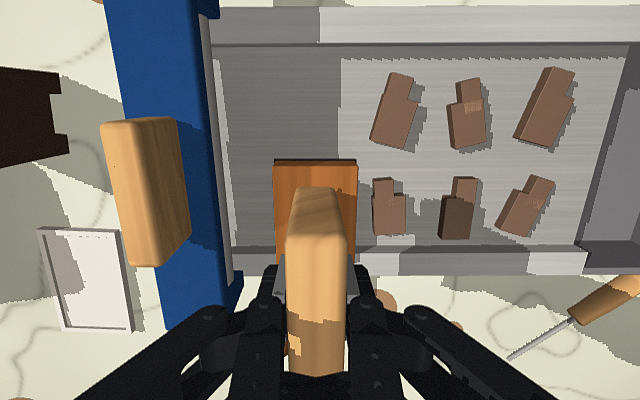

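Six chips stand in two rows (pixels y about 105 and 210), all ahead of the scraper. The bed centre line is x = 0.5737 + 0.032y and the open edge is at y = -0.143. Lowering to just above the bed, then wiping the near lane.

```bash
python3 -m inch '[[-0.02,0,0.2,0,0,0,0.1],[-0.02,0,0.4,0,0,0,0.1],[-0.02,0,0.5,0,0,0,0.1],[-0.02,0,0.54,0,0,0,0.1],[-0.02,0,0.545,0,0,0,0.1],[-0.02,0,0.545,0,0,0,0.1]]'
python3 -m inch '[[0,0.08,0,0,0,0,0.1],[0,0.16,0,0,0,0,0.1],[0,0.24,0,0,0,0,0.1],[0,0.32,0,0,0,0,0.1],[0,0.4,0,0,0,0,0.1],[0,0.48,0,0,0,0,0.1],[0,0.56,0,0,0,0,0.1],[0,0.64,0,0,0,0,0.1],[0,0.7,0,0,0,0,0.1],[0,0.7,0,0,0,0,0.1]]'
```

```text
clock: 16.6
position: [0.5401, 0.1189, 0.1061]
tool_rot: [-3.141, -0.001, -0.035]
force: [0.4, -0.5, -2.5]
grip_width: 0.0208
finger_force: 90.3
clock: 17.85
position: [0.5346, -0.022, 0.1053]
tool_rot: [3.141, 0.0, -0.036]
force: [0.5, 0.4, -2.0]
grip_width: 0.0212
finger_force: 90.3
```

```bash
python3 -m inch '[[0,0.08,0,0,0,0,0.1],[0,0.16,0,0,0,0,0.1],[0,0.24,0,0,0,0,0.1],[0,0.32,0,0,0,0,0.1],[0,0.4,0,0,0,0,0.1],[0,0.48,0,0,0,0,0.1],[0,0.56,0,0,0,0,0.1],[0,0.62,0,0,0,0,0.1],[0,0.65,0,0,0,0,0.1],[0,0.65,0,0,0,0,0.1],[0,0.65,0,0,0,0,0.1]]'
python3 - <<'E'
from h import *
f=grab('wrist'); save(f,'w4.png')
E
```

```text
clock: 19.23
position: [0.5302, -0.1502, 0.1053]
tool_rot: [-3.141, 0.0, -0.034]
force: [0.7, 0.4, -3.6]
grip_width: 0.0212
finger_force: 90.2
```

View pics/w4.png

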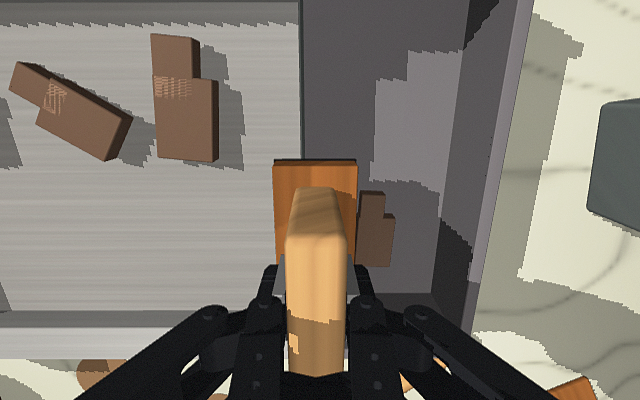

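The scraper has passed the edge. One chip shows in the tray at (375,230), and two far-lane chips lie at (75,110) and (185,95). Lifting clear and counting from the top.

```bash
python3 -m inch '[[0,0,-0.2,0,0,0,0.1],[0,0,-0.4,0,0,0,0.1],[0,0,-0.5,0,0,0,0.1],[0.1,-0.2,-0.5,0,0,0,0.1],[0.2,-0.4,-0.5,0,0,0,0.1],[0.35,-0.6,-0.5,0,0,0,0.1],[0.35,-0.8,-0.5,0,0,0,0.1],[0.35,-1,-0.5,0,0,0,0.1],[0.35,-1,-0.5,0,0,0,0.1],[0.35,-1,-0.5,0,0,0,0.1]]'
python3 -m inch '[[0,-0.2,0,0,0,0,0.1],[0,-0.35,0,0,0,0,0.1],[0,-0.35,0,0,0,0,0.1],[0,-0.35,0,0,0,0,0.1]]'
cat > chips.py <<'E'
from h import *
import sys
for n in sys.argv[1:]:
    f=grab(n); P=cloud(f); X,Y,Z=P[...,0],P[...,1],P[...,2]
    hsv=cv2.cvtColor(f['img'],cv2.COLOR_RGB2HSV); H,S,V=[hsv[...,i].astype(int) for i in range(3)]
    m=(X>.46)&(X<.7)&(Y>-.27)&(Y<.19)&(Z>.003)&(Z<.075)&(S>55)&((H<22)|(H>170))
    k,l,st,c=cv2.connectedComponentsWithStats(m.astype(np.uint8))
    for i in range(1,k):
        if st[i,4]<20: continue
        q=P[l==i]; r=cv2.minAreaRect((q[:,:2]*1000).astype(np.float32)); print(n,st[i,4],np.round(r[0]),np.round(r[1]),round(r[2]),'z',np.round(np.percentile(q[:,2],[5,50,95]),3))
E
python3 chips.py top wrist scene; python3 d.py .612 .12 .106
```

```text
clock: 20.52
position: [0.6069, 0.0465, 0.2052]
tool_rot: [3.141, 0.0, -0.035]
force: [-1.0, -0.4, -3.3]
grip_width: 0.021
finger_force: 90.1
clock: 21.02
position: [0.6096, 0.1152, 0.2053]
tool_rot: [3.141, 0.0, -0.036]
force: [-1.0, -0.0, -2.6]
grip_width: 0.0212
finger_force: 89.9
top 161 [614. -86.] [33. 60.] 82 z [0.05  0.062 0.066]
top 128 [612. -24.] [55. 30.] 56 z [0.051 0.062 0.066]
top 256 [ 518. -177.] [66. 56.] 0 z [0.008 0.021 0.037]
wrist 2539 [612. -89.] [40. 64.] 83 z [0.055 0.063 0.064]
wrist 2060 [616.  43.] [30. 61.] 84 z [0.059 0.063 0.064]
wrist 1712 [609. -26.] [63. 26.] 56 z [0.058 0.063 0.064]
wrist 1412 [ 510. -177.] [48. 86.] 88 z [0.018 0.02  0.037]
scene 307 [ 509. -177.] [78. 58.] 6 z [0.009 0.022 0.037]
scene 243 [613. -87.] [38. 59.] 81 z [0.053 0.062 0.066]
scene 195 [608. -26.] [65. 28.] 57 z [0.053 0.062 0.066]
scene 231 [618.  41.] [35. 59.] 86 z [0.053 0.062 0.066]
t 21.18 pos [0.6097 0.1152 0.2054] rot [ 3.1412e+00 -1.0000e-04 -3.6800e-02] F [ 0.7 -0.4 -3.1] w 0.0206 ff 89.9
shift units [ 0.0108 -0.0245  0.4968]
```

Three chips are in the tray and three remain in the far lane. Wiping lane B.

```bash
python3 -m inch '[[0.01,0,0.2,0,0,0.0,0.1],[0.01,0,0.4,0,0,0,0.1],[0.01,0,0.48,0,0,0,0.1],[0.01,0,0.5,0,0,0,0.1],[0.01,0,0.5,0,0,0,0.1],[0.01,0.08,0.5,0,0,0,0.1],[0.01,0.16,0.5,0,0,0,0.1],[0.01,0.24,0.5,0,0,0,0.1],[0.01,0.32,0.5,0,0,0,0.1],[0.01,0.4,0.5,0,0,0,0.1],[0.01,0.48,0.5,0,0,0,0.1],[0.01,0.56,0.5,0,0,0,0.1],[0.01,0.64,0.5,0,0,0,0.1],[0.01,0.7,0.5,0,0,0,0.1],[0.01,0.7,0.5,0,0,0,0.1]]'
python3 chips.py wrist
```

```text
clock: 23.05
position: [0.6065, -0.0246, 0.1053]
tool_rot: [3.141, 0.0, -0.036]
force: [0.1, 0.4, -3.4]
grip_width: 0.0207
finger_force: 90.3
wrist 16873 [604. -90.] [193.  86.] 78 z [0.059 0.064 0.071]
wrist 3229 [ 507. -176.] [51. 91.] 89 z [0.014 0.02  0.037]
```

```bash
python3 -m inch '[[0,0.08,0,0,0,0,0.1],[0,0.16,0,0,0,0,0.1],[0,0.24,0,0,0,0,0.1],[0,0.32,0,0,0,0,0.1],[0,0.4,0,0,0,0,0.1],[0,0.48,0,0,0,0,0.1],[0,0.56,0,0,0,0,0.1],[0,0.62,0,0,0,0,0.1],[0,0.65,0,0,0,0,0.1],[0,0.65,0,0,0,0,0.1],[0,0.65,0,0,0,0,0.1]]'
python3 -m inch '[[0,0,-0.2,0,0,0,0.1],[0,0,-0.4,0,0,0,0.1],[0,0,-0.5,0,0,0,0.1],[0,-0.2,-0.5,0,0,0,0.1],[0,-0.4,-0.5,0,0,0,0.1],[0,-0.6,-0.5,0,0,0,0.1],[0,-0.8,-0.5,0,0,0,0.1],[0,-1,-0.5,0,0,0,0.1],[0,-1,-0.5,0,0,0,0.1],[0,-1,-0.5,0,0,0,0.1]]'
python3 chips.py top wrist scene
python3 - <<'E'
from h import *
f=grab('wrist'); save(f,'w5.png')
E
```

```text
clock: 24.48
position: [0.6021, -0.1527, 0.1053]
tool_rot: [-3.141, 0.0, -0.034]
force: [0.6, -0.4, -0.8]
grip_width: 0.0213
finger_force: 90.4
clock: 25.72
position: [0.6088, 0.0465, 0.2051]
tool_rot: [3.141, 0.001, -0.035]
force: [0.3, -1.2, -2.2]
grip_width: 0.0211
finger_force: 90.1
top 124 [ 645. -164.] [27. 62.] 88 z [0.006 0.017 0.024]
top 479 [ 560. -180.] [ 57. 153.] 82 z [0.008 0.021 0.039]
wrist 2175 [ 613. -189.] [68. 63.] 70 z [0.011 0.019 0.02 ]
wrist 2666 [ 529. -172.] [87. 73.] 32 z [0.019 0.033 0.041]
scene 691 [ 563. -186.] [ 66. 168.] 84 z [0.008 0.021 0.039]
```

View pics/w5.png

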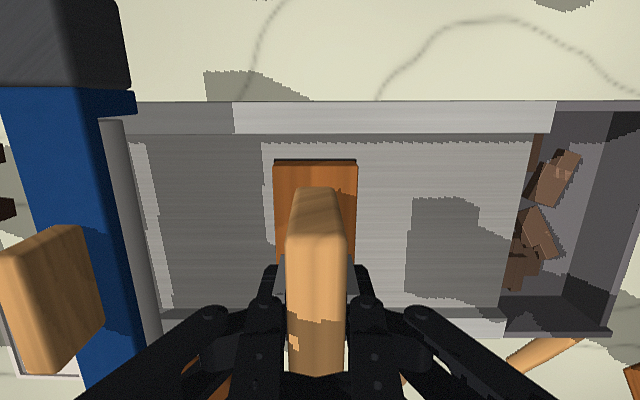

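The bed is clear and the chips lie in the tray at pixels x 515–575, with their tops at or below 0.041 and so under the bed top. Carrying the scraper to the dock.

```bash
python3 -m inch '[[-0.1,0,-0.2,0,0,0,0.1],[-0.3,0,-0.35,0,0,0,0.1],[-0.5,0,-0.35,0,0,0,0.1],[-0.7,-0.2,-0.35,0,0,0,0.1],[-0.85,-0.4,-0.35,0,0,0,0.1],[-0.95,-0.6,-0.35,0,0,0,0.1],[-0.98,-0.8,-0.35,0,0,0.03,0.1],[-0.98,-1,-0.35,0,0,0.03,0.1],[-0.98,-1,-0.35,0,0,0.03,0.1],[-0.98,-1,-0.35,0,0,0.03,0.1]]'
python3 - <<'E'
from h import *
for n in ['top','wrist','scene']:
    f=grab(n); save(f,n+'6.png'); P=cloud(f); X,Y,Z=P[...,0],P[...,1],P[...,2]
    hsv=cv2.cvtColor(f['img'],cv2.COLOR_RGB2HSV); H,S,V=[hsv[...,i].astype(int) for i in range(3)]
    m=(X>.32)&(X<.55)&(Y>.32)&(Y<.47)&(Z>.0035)&(Z<.016)
    m=cv2.morphologyEx(m.astype(np.uint8),cv2.MORPH_OPEN,np.ones((2,2)))
    k,l,st,c=cv2.connectedComponentsWithStats(m)
    i=1+np.argmax(st[1:,4]); q=P[l==i]; r=cv2.minAreaRect((q[:,:2]*1000).astype(np.float32)); print(n,st[i,4],np.round(r[0]),np.round(r[1]),round(r[2],1))
E
python3 d.py .424 .396 .2
```

```text
clock: 27.18
position: [0.4204, 0.2525, 0.2752]
tool_rot: [3.141, 0.0, -0.083]
force: [0.3, -0.1, -2.7]
grip_width: 0.0207
finger_force: 90.2
top 25 [362. 436.] [21. 16.] 46.7
wrist 7835 [423. 398.] [ 88. 145.] 83.6
scene 1299 [424. 400.] [ 83. 148.] 83.0
t 27.32 pos [0.4205 0.2523 0.2754] rot [ 3.1414e+00 -2.0000e-04 -8.3800e-02] F [-0.1  0.3 -2.5] w 0.021 ff 90.2
shift units [-0.0426 -0.7176  0.3767]
```

View pics/wrist6.png

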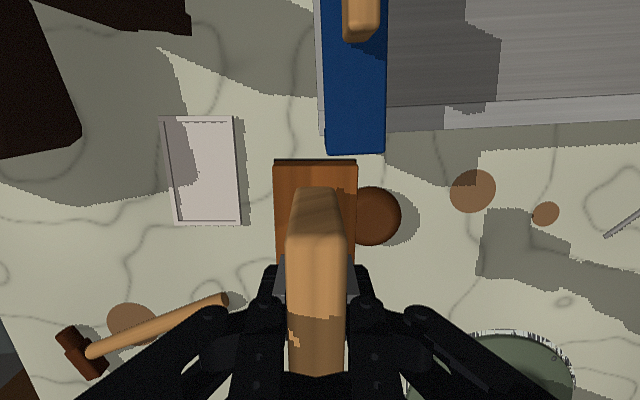

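The dock is at (200,170) in the wrist view: centre (0.4235, 0.398), yaw about -6.4°, and empty.

```bash
python3 -m inch '[[0,-0.2,0,0,0,0.018,0.1],[-0.02,-0.4,0,0,0,0.018,0.1],[-0.04,-0.6,0,0,0,0.018,0.1],[-0.048,-0.72,0.1,0,0,0.018,0.1],[-0.048,-0.72,0.3,0,0,0.018,0.1],[-0.048,-0.72,0.5,0,0,0.018,0.1],[-0.048,-0.72,0.7,0,0,0.018,0.1],[-0.048,-0.72,0.7,0,0,0.018,0.1],[-0.048,-0.72,0.7,0,0,0.018,0.1]]'
python3 d.py .423 .397 .0605
python3 - <<'E'
from h import *
f=grab('wrist'); save(f,'w7.png')
E
```

```text
clock: 28.45
position: [0.4232, 0.3978, 0.1368]
tool_rot: [-3.14, -0.001, -0.111]
force: [0.4, 0.7, -2.2]
grip_width: 0.021
finger_force: 90.1
t 28.45 pos [0.4232 0.3978 0.1368] rot [-3.1404e+00 -9.0000e-04 -1.1120e-01] F [ 0.4  0.7 -2.2] w 0.021 ff 90.1
shift units [-0.0011  0.0044  0.3815]
```

View pics/w7.png

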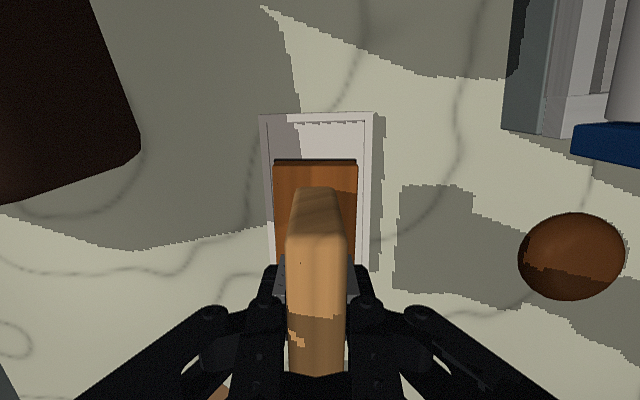

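The scraper hovers centred and parallel over the dock (315,190). Lowering and releasing.

```bash
python3 -m inch '[[0,0,0.2,0,0,0,0.1],[0,0,0.3,0,0,0,0.1],[0,0,0.36,0,0,0,0.1],[0,0,0.38,0,0,0,0.1],[0,0,0.38,0,0,0,0.1],[0,0,0.38,0,0,0,0.1]]'
python3 -m inch '[[0,0,0,0,0,0,0.4],[0,0,0,0,0,0,0.8],[0,0,0,0,0,0,1],[0,0,0,0,0,0,1],[0,0,0,0,0,0,1],[0,0,-0.2,0,0,0,1],[0,0,-0.5,0,0,0,1],[0,0,-0.9,0,0,0,1],[0,0,-0.9,0,0,0,1],[0,0,-0.9,0,0,0,1],[0,0,-0.9,0,0,0,1]]'
python3 - <<'E'
from h import *
f=grab('wrist'); P=cloud(f); X,Y,Z=P[...,0],P[...,1],P[...,2]
for a,b in [(.08,.1),(.02,.032),(.004,.014)]:
    m=(X>.33)&(X<.53)&(Y>.32)&(Y<.48)&(Z>a)&(Z<b); q=P[m]; r=cv2.minAreaRect((q[:,:2]*1000).astype(np.float32)); print(m.sum(),np.round(r[0]),np.round(r[1]),round(r[2],1),np.median(q[:,2]))
E
python3 chips.py top scene; python3 d.py .5815 .2118 .25
```

```text
clock: 29.25
position: [0.423, 0.3981, 0.0603]
tool_rot: [-3.14, -0.001, -0.111]
force: [-0.3, -0.9, 5.2]
grip_width: 0.0211
finger_force: 91.2
clock: 30.62
position: [0.4221, 0.3973, 0.2383]
tool_rot: [3.14, 0.001, -0.11]
force: [-0.3, 0.1, -0.9]
grip_width: 0.0856
finger_force: 0.0
2068 [425. 398.] [22. 79.] 83.9 0.09209931922634067
1766 [424. 398.] [45. 99.] 83.6 0.025403430851897422
5542 [440. 393.] [134. 170.] 88.9 0.008008914647945446
top 119 [ 643. -164.] [26. 58.] 88 z [0.009 0.018 0.023]
top 482 [ 560. -181.] [ 60. 151.] 83 z [0.007 0.021 0.039]
scene 688 [ 558. -185.] [ 65. 179.] 84 z [0.009 0.021 0.039]
t 30.77 pos [0.4222 0.3973 0.2382] rot [ 3.1401e+00  1.0000e-03 -1.1050e-01] F [ 0.1 -0.3 -0.8] w 0.085 ff 0.0
shift units [ 0.8938  0.834  -0.0588]
```

```bash
python3 -m inch '[[0.89,0.83,-0.06,0,0,-0.05,1],[0.89,0.83,-0.06,0,0,-0.05,1],[0.89,0.83,-0.06,0,0,-0.05,1],[0.89,0.83,-0.06,0,0,-0.05,1],[0.89,0.83,-0.06,0,0,-0.05,1],[0.89,0.83,-0.06,0,0,-0.05,1],[0.89,0.83,-0.06,0,0,-0.05,1]]'
python3 d.py .5815 .2115 .1685
python3 - <<'E'
from h import *
f=grab('scene'); c=f['img'][150:310,190:420]; cv2.imwrite('pics/sc8.png',cv2.resize(c,None,fx=3.4,fy=3.4,interpolation=cv2.INTER_CUBIC)[...,::-1])
P=cloud(f);m=(P[...,2]>.165)&(P[...,2]<.192)&(abs(P[...,1]-.212)<.025)&(abs(P[...,0]-.58)<.06)
q=P[m]; print(m.sum(),cv2.minAreaRect((q[:,:2]*1000).astype(np.float32)))
E
```

```text
clock: 31.65
position: [0.5803, 0.2141, 0.2509]
tool_rot: [-3.141, 0.001, -0.03]
force: [-0.5, 0.5, 0.7]
grip_width: 0.0859
finger_force: 0.0
t 31.65 pos [0.5803 0.2141 0.2509] rot [-3.1415e+00  8.0000e-04 -3.0200e-02] F [-0.5  0.5  0.7] w 0.0859 ff 0.0
shift units [0.0065 0.0131 0.4122]
288 ((579.8837890625, 211.75607299804688), (20.210224151611328, 80.68830108642578), 88.60491943359375)
```

View pics/sc8.png

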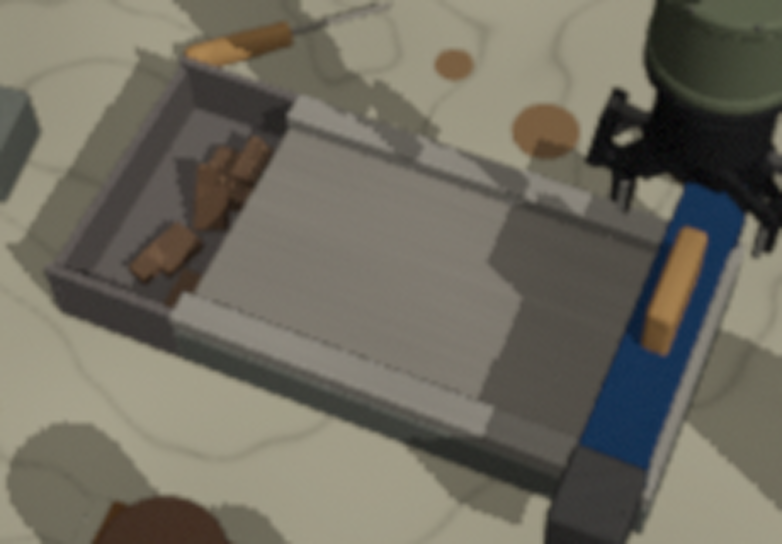

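The bed is clean and the chips are all in the tray (left, about (210,200)). Grip the fin and run back.

```bash
python3 -m inch '[[0,0.012,0.2,0,0,0,1],[0,0.012,0.35,0,0,0,1],[0,0.012,0.41,0,0,0,1],[0,0.012,0.41,0,0,0,1],[0,0.012,0.41,0,0,0,1],[0,0.012,0.41,0,0,0,0.1],[0,0.012,0.41,0,0,0,0.1],[0,0.012,0.41,0,0,0,0.1],[0,0.012,0.41,0,0,0,0.1],[0,0.012,0.41,0,0,0,0.1]]' 60
python3 -m inch '[[0,0.1,0,0,0,0,0.1],[0,0.2,0,0,0,0,0.1],[0,0.3,0,0,0,0,0.1],[0,0.4,0,0,0,0,0.1],[0,0.5,0,0,0,0,0.1],[0,0.6,0,0,0,0,0.1],[0,0.7,0,0,0,0,0.1],[0,0.8,0,0,0,0,0.1],[0,0.9,0,0,0,0,0.1],[0,0.98,0,0,0,0,0.1],[0,0.98,0,0,0,0,0.1]]'
python3 -m inch '[[0,0.1,0,0,0,0,0.1],[0,0.2,0,0,0,0,0.1],[0,0.3,0,0,0,0,0.1],[0,0.4,0,0,0,0,0.1],[0,0.46,0,0,0,0,0.1],[0,0.5,0,0,0,0,0.1],[0,0.5,0,0,0,0,0.1]]'
python3 d.py
```

```text
clock: 32.95
position: [0.5811, 0.2107, 0.1696]
tool_rot: [-3.141, -0.0, -0.032]
force: [-2.0, 0.1, 5.8]
grip_width: 0.0189
finger_force: 59.6
clock: 34.33
position: [0.5745, 0.0124, 0.1696]
tool_rot: [3.141, 0.0, -0.034]
force: [-3.1, -2.1, 8.2]
grip_width: 0.0192
finger_force: 61.8
clock: 35.2
position: [0.5713, -0.0868, 0.1696]
tool_rot: [3.141, -0.0, -0.033]
force: [-1.9, -2.0, 7.2]
grip_width: 0.0191
finger_force: 61.7
t 35.2 pos [ 0.5713 -0.0868  0.1696] rot [ 3.1409e+00 -1.0000e-04 -3.3400e-02] F [-1.9 -2.   7.2] w 0.0191 ff 61.7
```

```bash
python3 -m inch '[[0,0.02,0,0,0,0,0.1],[0,0.035,0,0,0,0,0.1],[0,0.05,0,0,0,0,0.1],[0,0.065,0,0,0,0,0.1],[0,0.065,0,0,0,0,0.1],[0,0.065,0,0,0,0,0.1]]'
```

```text
clock: 35.95
position: [0.5711, -0.094, 0.1696]
tool_rot: [-3.137, 0.001, -0.029]
force: [-5.6, 27.2, 12.3]
grip_width: 0.0193
finger_force: 62.6
```

```bash
python3 -m inch '[[0,-0.015,0,0,0,0,1],[0,-0.025,0,0,0,0,1],[0,-0.025,0,0,0,0,1],[0,-0.025,0,0,0,0,1],[0,-0.025,-0.4,0,0,0,1],[0,-0.025,-0.4,0,0,0,1],[0,-0.025,-0.4,0,0,0,1]]'
python3 -m inch '[[0.03,1,0,0,0,0,1],[0.03,1,0,0,0,0,1],[0.03,1,0,0,0,0,1],[0.03,1,0,0,0,0,1],[0.03,1,0,0,0,0,1],[0.03,1,0,0,0,0,1]]'
python3 -m inch '[[0,0.49,0,0,0,-0.4,1],[0,0.49,0,0,0,-0.4,1],[0,0.49,0,0,0,-0.4,1],[0,0.49,0,0,0,-0.4,1],[0,0.49,0.25,0,0,-0.4,1],[0,0.49,0.25,0,0,-0.4,1]]'
python3 d.py .569 -.391 .089
python3 - <<'E'
from h import *
print(bot.observe()['qpos'].round(2))
for n in ['wrist','scene']:
    f=grab(n); P=cloud(f); X,Y,Z=P[...,0],P[...,1],P[...,2]
    if n=='wrist':
        hsv=cv2.cvtColor(f['img'],cv2.COLOR_RGB2HSV); H,S,V=[hsv[...,i].astype(int) for i in range(3)]
        m=((H<6)|(H>174))&(S>150)&(V>80)&(Z>.094)&(Z<.112); q=P[m]; print(cv2.minEnclosingCircle((q[:,:2]*1000).astype(np.float32)),np.median(q[:,2]))
    else:
        m=(Z>.165)&(Z<.192)&(abs(Y+.094)<.03)&(abs(X-.57)<.06); q=P[m]; print('fin',cv2.minAreaRect((q[:,:2]*1000).astype(np.float32)))
E
```

```text
clock: 36.83
position: [0.5718, -0.0935, 0.2506]
tool_rot: [3.141, -0.002, -0.032]
force: [0.5, 0.5, -0.7]
grip_width: 0.0855
finger_force: 0.0
clock: 37.58
position: [0.5712, -0.2915, 0.2488]
tool_rot: [-3.141, 0.001, -0.03]
force: [-0.6, -0.2, 0.6]
grip_width: 0.0855
finger_force: 0.0
clock: 38.33
position: [0.567, -0.3887, 0.1964]
tool_rot: [-3.136, 0.002, 0.598]
force: [-0.0, 0.4, 0.4]
grip_width: 0.0855
finger_force: 0.0
t 38.33 pos [ 0.567  -0.3887  0.1964] rot [-3.1361e+00  2.0000e-03  5.9850e-01] F [-0.   0.4  0.4] w 0.0855 ff 0.0
shift units [0.0028 0.0181 0.537 ]
[ 0.52  0.68 -0.    1.46  0.    1.01 -0.46]
((568.9801635742188, -391.208984375), 21.771995544433594) 0.10112290529656322
fin ((568.7609252929688, -92.5238037109375), (21.788570404052734, 81.22569274902344), 88.61524963378906)
```

Carriage home: the fin is at y = -0.0925, matching joint 0. Gripping the mushroom head, centre (0.569, -0.391).

```bash
python3 -m inch '[[0,0.018,0.2,0,0,0,1],[0,0.018,0.4,0,0,0,1],[0,0.018,0.5,0,0,0,1],[0,0.018,0.525,0,0,0,1],[0,0.018,0.525,0,0,0,1],[0,0.018,0.525,0,0,0,1],[0,0.018,0.525,0,0,0,0.3],[0,0.018,0.525,0,0,0,0.3],[0,0.018,0.525,0,0,0,0.3],[0,0.018,0.525,0,0,0,0.3],[0,0.018,0.525,0,0,0,0.3]]' 50
```

```text
clock: 39.8
position: [0.569, -0.3927, 0.0948]
tool_rot: [-3.138, 0.0, 0.597]
force: [-11.1, 11.7, 16.8]
grip_width: 0.0426
finger_force: 48.7
```

```bash
python3 -m inch '[[0,0,-0.01,0,0,0.05,0.3],[0,0,-0.015,0,0,0.15,0.3],[0,0,-0.02,0,0,0.25,0.3],[0,0,-0.025,0,0,0.35,0.3],[0,0,-0.03,0,0,0.45,0.3],[0,0,-0.034,0,0,0.55,0.3],[0,0,-0.038,0,0,0.65,0.3],[0,0,-0.042,0,0,0.75,0.3],[0,0,-0.046,0,0,0.85,0.3],[0,0,-0.05,0,0,0.95,0.3],[0,0,-0.05,0,0,1,0.3],[0,0,-0.05,0,0,1,0.3],[0,0,-0.05,0,0,1,0.3]]'
```

```text
clock: 41.42
position: [0.5679, -0.3929, 0.103]
tool_rot: [3.139, 0.005, -0.974]
force: [-7.8, 6.8, -3.9]
grip_width: 0.0426
finger_force: 51.7
```

```bash
python3 -m inch '[[0,0,0,0,0,0.03,0.3],[0,0,0,0,0,0.06,0.3],[0,0,0,0,0,0.06,0.3],[0,0,0,0,0,0.06,0.3]]'
python3 -m inch '[[0,0,0,0,0,0.04,0.6],[0,0,0,0,0,0.04,1],[0,0,0,0,0,0.04,1],[0,0,0,0,0,0.04,1],[0,0,-0.3,0,0,0.04,1],[0,0,-0.6,0,0,0.04,1],[0,0,-0.6,0,0,0.04,1],[0,0,-0.6,0,0,0.04,1]]'
python3 - <<'E'
from h import *
f=grab('wrist'); P=cloud(f); Z=P[...,2]
hsv=cv2.cvtColor(f['img'],cv2.COLOR_RGB2HSV); H,S,V=[hsv[...,i].astype(int) for i in range(3)]
m=((H<6)|(H>174))&(S>150)&(V>80)&(Z>.09); q=P[m]; print('head z',np.median(q[:,2]))
w=(S<60)&(V>150)&(np.hypot(P[...,0]-.569,P[...,1]+.391)<.02)&(Z>.095); q=P[w]
print('mark',w.sum(),cv2.minAreaRect((q[:,:2]*1000).astype(np.float32)))
for n in ['top','scene']:
    f=grab(n); save(f,n+'9.png'); P=cloud(f); X,Y,Z=P[...,0],P[...,1],P[...,2]
    for nm,m in [('fin',(Z>.165)&(Z<.195)&(abs(Y+.094)<.03)&(abs(X-.57)<.06)),('vase',(Z>.015)&(Z<.2)&(abs(X-.627)<.06)&(abs(Y-.412)<.06)),('puck',(Z>.015)&(Z<.2)&(abs(X-.355)<.06)&(abs(Y-.19)<.06)),('handle',(Z>.08)&(Z<.1)&(abs(X-.424)<.06)&(abs(Y-.398)<.04))]:
        q=P[m]; r=cv2.minAreaRect((q[:,:2]*1000).astype(np.float32)); print(n,nm,np.round(r[0]),np.round(r[1]),round(r[2],1))
E
python3 chips.py scene top
```

```text
clock: 41.92
position: [0.5691, -0.3936, 0.1037]
tool_rot: [3.141, 0.002, -1.067]
force: [-4.1, 2.9, -6.7]
grip_width: 0.0423
finger_force: 51.4
clock: 42.92
position: [0.5697, -0.394, 0.2241]
tool_rot: [-3.141, 0.0, -1.131]
force: [-0.1, -0.6, -0.6]
grip_width: 0.0853
finger_force: 0.0
head z 0.1093546189027006
mark 254 ((568.32763671875, -391.8235168457031), (5.8722615242004395, 29.776020050048828), 5.543148994445801)
top fin [570. -92.] [20. 80.] 89.0
top vase [627. 413.] [83. 81.] 80.9
top puck [355. 189.] [79. 76.] 46.0
top handle [424. 399.] [25. 80.] 83.2
scene fin [570. -92.] [22. 83.] 86.8
scene vase [626. 413.] [80. 86.] 81.4
scene puck [356. 189.] [78. 75.] 83.8
scene handle [423. 398.] [22. 80.] 83.6
scene 580 [ 570. -190.] [211.  69.] 2 z [0.009 0.021 0.039]
top 133 [ 645. -162.] [63. 32.] 3 z [0.006 0.017 0.022]
top 164 [ 594. -191.] [35. 89.] 63 z [0.006 0.018 0.025]
```

View pics/scene9.png

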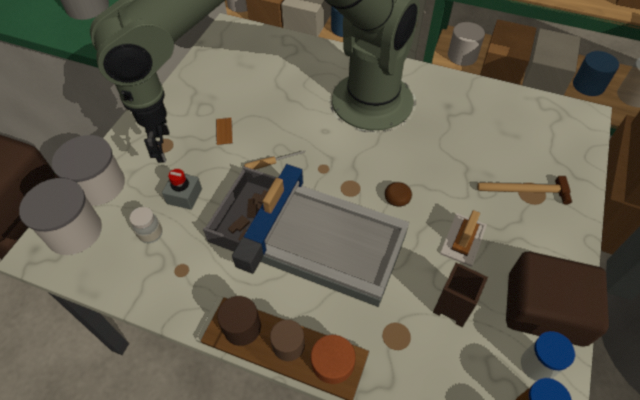

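The scene view shows the carriage at the tray end (270,220), the scraper upright in the dock (465,235), and the mushroom up (178,177). The chips are in the tray, and the vase and puck have not moved. The head's mark has turned 90°. Handing in.

```bash
python3 -c "
from workcell import bot
print(bot.job_done())"
```

```text
the job is handed in; nothing more can be done
None
```

The job is done and handed in, with no verdict returned: stop latched, bed wiped clear into the tray, scraper upright in its dock, carriage back at the tray end, mushroom turned and up, vase and puck unmoved; chips overlap in the tray, so I did not count all six there.

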